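Wedge up the hanging front of the scaler unit

TASK

The scaler unit's front edge hangs free above the worktop and bounces. Take the rubber wedge, lay it flat in front of the unit and push it, thin end first and square on, under the middle of that edge until it jams tight: a firm push, but do not force it, or the unit's mounts will be harmed. Let go so that it stays jammed by itself, do not lean on the unit itself, and leave the other things on the worktop where they are.

Things in the scene. Friction and masses are not known exactly. Their poses are not given: they have to be found in the camera images.
- scaler: White control unit of an ultrasonic scaler, 200 mm wide, 220 deep, 90 high, blue keys on a sloping front panel, clear water bottle on top (to 190 mm). Stands on rear feet only and cannot slide; its lower front edge hangs free above the worktop. Origin: on the worktop below the middle of that edge; +x points level in under the unit, square to the edge (the way the wedge travels), y along the edge, z up.
- scaler_edge (a point): Fixed mark 12 mm above the scaler's origin, at the lower front edge, a round bar 200 mm long. The gap under the bar is 7 to 20 mm, differs every time and is NOT shown by this mark. The bar gives about 1 mm upwards per 20 N. Above the bar the front face reaches 42 mm height, then leans back to 90 mm height 85 mm further in.
- wedge: Black rubber levelling wedge like a door wedge, 150 mm long, 32 wide, about 90 g: a 40 mm long square heel 27 mm high, then a 110 mm ramp falling from 25 to 3 mm at the thin end. Origin: underside, mid-length; +x points to the thin end, z up. It meets the bar with 20 to 85 mm of it under, then raises it 0.2 mm per mm, the push rising about 2 N per mm.
- wedge_heel (a point): Centre of the wedge's heel, 13.5 mm above its underside, 20 mm from its blunt end face, 130 mm from the thin edge; axes as the wedge. The wedge is tight when the bar bears on it with 6 to 18 N: a level push of about 13 N on the heel does it (push = 1.05 to 1.5 times the bearing force, by friction). Over 22 N of bearing force harms the mounts. It stays put when let go.
- wedge_tip (a point): Middle of the wedge's thin edge, on its underside; axes as the wedge.
- rinse_cup: Bystander: white paper rinsing cup, 64 mm across, 60 mm high; origin under its centre.
- dappen: Bystander: small amber glass dish, 48 mm across, 30 mm high; origin under its centre.
- mirror: Bystander: steel mouth mirror lying flat, 165 mm long; origin under its handle, +x to the mirror.
- scaler_hand: Bystander: hand instrument with a blue handle lying flat, 150 mm long; origin under its handle, +x to its tip.
- mouthwash: Bystander: red bottle, 60 mm across, 150 mm high; origin under its centre.
- jar: Bystander: glass jar with lid, 60 mm across, 60 mm high; origin under its centre.
- flat_pad: Bystander: flat square rubber pad, 50 by 50 by 12 mm, not a wedge; origin under its centre.

How it is judged:
By the outcome, as a careful person would: the job done as asked, in the order asked, and still so for the second after the job is handed in, with the robot touching nothing.
It also fails if it takes over 54 s, if anything falls off the work surface, if the arm or the gripper's body presses on something with over 40 N, if the wrist force passes 120 N, or if a joint passes its speed limit or range.

ROBOT

A 6-joint arm with a two-finger parallel gripper is mounted at the origin on the work surface. World frame = base frame: x ahead of the robot, y to its left, z up, the work surface at z = 0. Lengths are in mm, angles in rad, forces in N, time in s.
With the tool pointing down it reaches from about 300 to 775 mm from the base axis. Payload 14.6 kg.
Tool frame: the origin (TCP) lies at the very end of the fingers, on their centre line; the grasp point (between the pads) lies 19 mm behind it (manip.grip_point_offset is the distance from the TCP to the grasp point, in mm); z points along the fingers, y is the line along which they close (so a half turn about z gives the same grasp; the last joint's range is limited). The gripper opens to 94 mm and grips with 3 to 60 N. Pads are 16 mm wide; open, the fingers measure 119 mm over their backs; the gripper's body (75 mm by 177 mm) begins 78 mm behind the grasp point.
Start: joints at [-1.328, 0.3, 1.521, -0, 1.321, -0.067], TCP at [167.67, -523.809, 205.446] pointing down, gripper open.
Joint ranges: [-3.03, 3.03], [-0.79, 2.21], [0.23, 2.52], [-1.04, 4.18], [0, 3.07], [-2.55, 2.55]. Speed limits (rad/s): [2.22, 2.22, 2.57, 3.14, 3.14, 3.14].

INTERFACE

Orientations are given as [roll, pitch, yaw] about the fixed x, y, z axes, in that order (R = Rz(yaw) Ry(pitch) Rx(roll)).
In Python, from cell import telemetry, eyes, manip gives the robot as it stands.
- The arm moves only by the tool play_rows, never from a script. Its arguments are lists of equal length, an entry for each row: "translation": the shift along the world's x, y, z in m, a list of three; "yaw": the turn about the world's z in rad. A call has 1 to 12 rows; each row is the pose to reach, as a shift and turn from the pose commanded when the call began; what a row does not reach only later rows make up. A row lasts 1/8 s, in which the tool goes at most 62.5 mm and 10.7 degrees, less where a joint would pass 70% of its speed; a pose out of reach is approached as far as the arm can. A call with a gripper value outside its range is refused whole. "hand" is the opening, from 0 (shut) to 1 (fully open), set as the call begins (left out, the last holds). The fingers move at their own pace and stop on an object; "force" is the grip in N (left out, the last holds). Time passes only in rows, so rows that repeat a pose let the fingers close. It gives the time, the measured TCP pose, the force, the opening and the grip force at its end, in the units of the state.
- telemetry.read_state(): the state, without advancing time (a new reading comes with each control period).
- eyes.camera(name): name is "side" or "top" or "wrist"; returns a dict with "pixels" (384x512x3 uint8, red, green, blue), "fx", "fy", "cx", "cy" (pixels), "cam_to_world" (4x4, takes a point from camera to world coordinates); the wrist camera has in their place "T_tool_cam" (4x4, takes a point from camera to tool coordinates, whose origin is the TCP and whose axes are the flange's). Camera axes: x right, y up, looking along -z (the intrinsics and any distortion apply to the point x, -y, -z); pixel columns grow to the right and rows downward; lengths in mm; the calibration is good to about 2 mm. A picture is of the moment at which its call begins: read the wrist's pose just before it. There is no depth.
- manip.sign_off(): hands the job in; it is judged then, once.
The state is a dict: "clock": time; "joints": joint angles; "qd": joint speeds; "effort": joint torques, N m; "eef_pos": TCP position; "eef_rot": TCP orientation; "wrist_force": force on the tool from outside, world axes, zero at the start; "moment": the same for the moment, N m; "finger_gap": finger opening in mm; "finger_force": force on a finger pad.
Only numpy, scipy, OpenCV 4.12 (cv2) and the standard library are available. Lean on these libraries where they do the work, as an engineer would, in place of code of your own. Each camera call takes 0.05 s, during which the arm holds its last target. There are 200 camera calls.

## Working session

There is one attempt and no reset: what is moved stays moved. The work goes in short steps, Python scripts to look and compute and a tool call to move; the robot and the scene stay as the last step left them, time stands still between calls to the robot, and variables do not carry over. Pictures are saved under pics/ and viewed, at most 10 in all, crops included, and the job is handed in when it is done.

Besides the shell and the picture viewer there is one more tool, called after "Emit:" in YAML: its name, and indented under it one key for each argument. play_rows: Moves the arm, as the interface text tells. Its arguments: {"type":"object","properties":{"translation":{"type":"array","items":{"type":"array","items":{"type":"number"}}},"yaw":{"type":"array","items":{"type":"number"}},"hand":{"type":"number"},"force":{"type":"number"}},"required":["translation","yaw"]}

```bash
mkdir -p pics; cat > h.py <<'E'
from cell import telemetry, eyes, manip
import numpy as np, cv2
def snap(n,f):
    s=telemetry.read_state(); c=eyes.camera(n)
    cv2.imwrite('pics/'+f,cv2.cvtColor(np.array(c['pixels']),cv2.COLOR_RGB2BGR))
    np.savez('pics/'+f+'.npz',**{k:v for k,v in c.items()},pos=s['eef_pos'],rot=s['eef_rot'])
    return c,s
def load(f): return dict(np.load('pics/'+f+'.npz'))
def pose(c):
    if 'cam_to_world' in c: return np.array(c['cam_to_world'])
    from scipy.spatial.transform import Rotation as R
    T=np.eye(4);T[:3,:3]=R.from_euler('xyz',c['rot']).as_matrix();T[:3,3]=c['pos']
    return T@c['T_tool_cam']
def ray(c,u,v,z):
    T=pose(c)
    d=T[:3,:3]@np.array([(u-c['cx'])/c['fx'],-(v-c['cy'])/c['fy'],-1]);o=T[:3,3]
    return o+d*(z-o[2])/d[2]
E
python3 - <<'E'
from h import *
for n in('top','side'):
    c,s=snap(n,n+'1.png'); print([k for k in c],c['fx'],c['cx'],c['cy'],np.round(c['cam_to_world'],2).tolist())
    print({k:v for k,v in c.items() if k not in('pixels','cam_to_world')})
print(s)
a=np.hstack([cv2.imread('pics/top1.png'),cv2.imread('pics/side1.png')])
E
```

```text
['pixels', 'fx', 'fy', 'cx', 'cy', 'cam_to_world'] 440.8229279110649 253.03942843367807 192.21835291630111 [[0.03, 0.99, -0.15, 424.78], [-1.0, 0.03, -0.0, -109.31], [0.0, 0.15, 0.99, 1030.01], [0.0, 0.0, 0.0, 1.0]]
{'fx': 440.8229279110649, 'fy': 440.8229279110649, 'cx': 253.03942843367807, 'cy': 192.21835291630111}
['pixels', 'fx', 'fy', 'cx', 'cy', 'cam_to_world'] 357.15465705734874 262.1593964582654 188.29623045036772 [[0.97, 0.17, -0.19, 393.71], [-0.26, 0.66, -0.71, -684.67], [0.01, 0.74, 0.68, 621.65], [0.0, 0.0, 0.0, 1.0]]
{'fx': 357.15465705734874, 'fy': 357.15465705734874, 'cx': 262.1593964582654, 'cy': 188.29623045036772}
{'clock': 0.05, 'joints': array([-1.32761514e+00,  3.00452050e-01,  1.52155956e+00,  1.12192159e-05,
        1.32070871e+00, -6.66110406e-02]), 'qd': array([-0.00182434, -0.00250756,  0.0006178 ,  0.00036308,  0.00042349,
       -0.00151867]), 'effort': array([ 2.12844243e-03, -5.33210385e+01, -3.53709877e+01,  7.10895052e-02,
        2.35173834e-02, -6.88526620e-05]), 'eef_pos': array([ 167.60587753, -523.57117154,  204.90588667]), 'eef_rot': array([-3.14046821e+00, -8.59022325e-05,  3.09789396e-01]), 'wrist_force': array([-0.22522703,  0.58594192,  0.11977489]), 'moment': array([ 0.03612581, -0.02166221, -0.01482997]), 'finger_force': 0.0, 'finger_gap': 93.73908321145278}
```

View pics/top1.png

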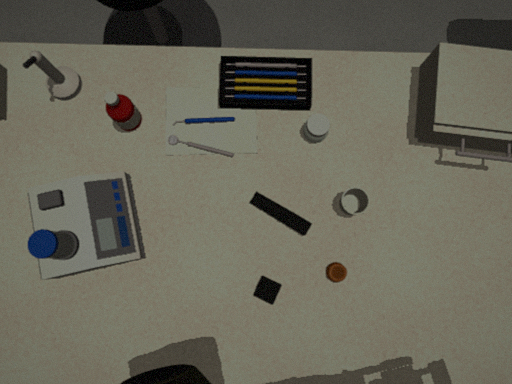

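View pics/side1.png

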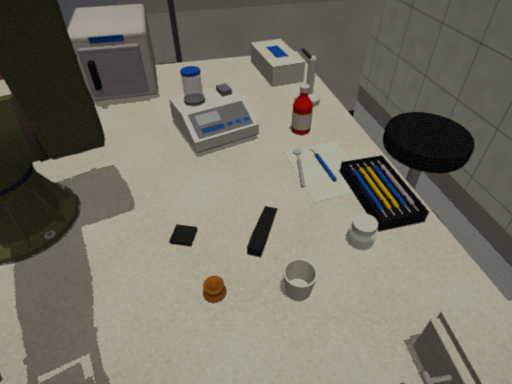

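The top view shows the scaler at left (px 30–140, 175–275) with its front facing right, and the wedge at (250–311, 193–234). In the side view the wedge is at (248–277, 207–255) and the scaler front edge runs about (192,150)–(257,133).

```bash
python3 - <<'E'
from h import *
t=cv2.imread('pics/top1.png');s=cv2.imread('pics/side1.png')
g=lambda im,x,y,w,h:cv2.resize(im[y:y+h,x:x+w],(400,300),interpolation=cv2.INTER_CUBIC)
a=np.vstack([np.hstack([g(t,20,170,140,105),g(s,165,85,100,75)]),np.hstack([g(t,240,180,80,60),g(s,222,200,80,60)])])
cv2.imwrite('pics/c1.png',np.clip(a*1.6,0,255).astype(np.uint8))
c=load('top1.png')
m=(t.max(2)<45).astype(np.uint8);m[:, :240]=0;m[:185]=0;m[245:]=0;m[:,320:]=0
cs,_=cv2.findContours(m,0,1);k=max(cs,key=cv2.contourArea)
r=cv2.minAreaRect(k);b=cv2.boxPoints(r);print(r)
for p in b: print(p,ray(c,*p,0)[:2].round(1),ray(c,*p,27)[:2].round(1))
E
```

```text
((280.0, 212.99998474121094), (63.7974739074707, 14.062882423400879), 30.963754653930664)
[249.02942 202.61763] [560.1 -97.3] [556.5 -97.6]
[256.2647  190.55882] [ 589.3 -113.6] [ 585.  -113.5]
[310.97058 223.38234] [ 514.9 -243.5] [ 512.6 -240. ]
[303.7353  235.44115] [ 486.4 -226.8] [ 484.8 -223.7]
```

View pics/c1.png

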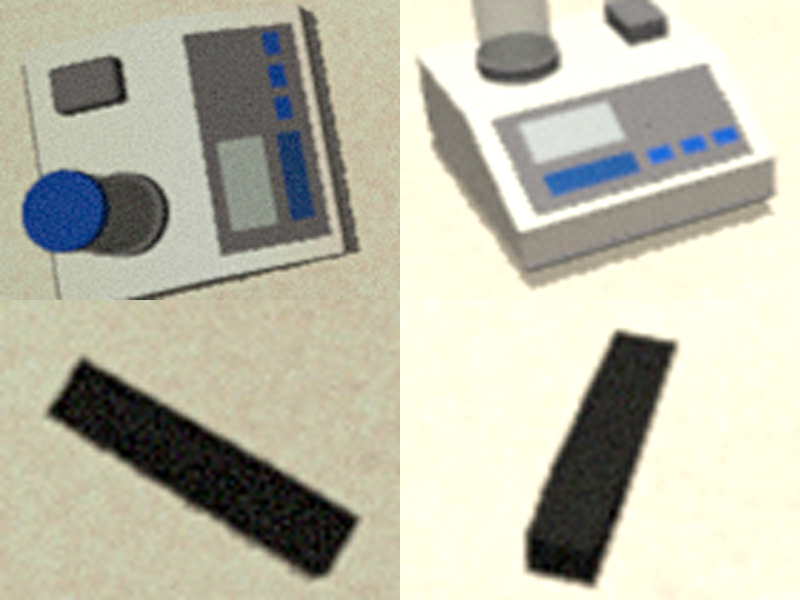

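The crops show the wedge's heel at the right-lower end in the top view (~307,229), with the thin end toward the scaler. The scaler crease corners are near top (125.7,173.5)/(140.8,258) and side (196,143)/(258,124.5), with lower-edge corners at side (197,152)/(259,134).

```bash
python3 - <<'E'
from h import *
t=load('top1.png');s=load('side1.png')
P=lambda n,c,L,z:print(n,z,[ray(c,*p,z)[:2].round(1).tolist() for p in L])
P('top crease',t,[(125.7,173.5),(140.8,258)],42)
P('top low',t,[(131,175),(145,257.5)],12)
P('side crease',s,[(196.2,143),(258.3,124.5)],42)
P('side low',s,[(196.8,152.5),(258.7,133.8)],12)
P('wedge heel end, top',t,[(240+357/5,180+218/5),(240+318/5,180+278/5)],27)
P('wedge tip, top',t,[(240+82/5,180+58/5),(240+48/5,180+113/5)],3)
P('wedge heel top side',s,[(222+128/5,200+240/5),(222+200/5,200+252/5)],27)
P('wedge heel bot side',s,[(222+128/5,200+270/5),(222+198/5,200+285/5)],0)
P('wedge tip side',s,[(222+218/5,200+30/5),(222+277/5,200+42/5)],3)
E
```

```text
top crease 42 [[614.1, 185.5], [424.5, 138.6]]
top low 12 [[616.6, 181.8], [425.8, 136.6]]
side crease 42 [[429.4, 146.2], [619.5, 195.3]]
side low 12 [[427.2, 143.0], [619.6, 190.8]]
wedge heel end, top 27 [[512.1, -240.9], [484.4, -223.4]]
wedge tip, top 3 [[586.3, -114.0], [559.7, -98.6]]
wedge heel top side 27 [[487.3, -231.7], [514.7, -245.2]]
wedge heel bot side 0 [[487.9, -226.8], [514.9, -241.8]]
wedge tip side 3 [[562.2, -100.3], [587.6, -115.2]]
```

Emit:
play_rows:
  translation:
    - [0.034,0.03,0]
    - [0.068,0.06,0]
    - [0.102,0.092,0]
    - [0.136,0.122,0]
    - [0.17,0.153,-0.01]
    - [0.205,0.184,-0.02]
    - [0.24,0.214,-0.03]
    - [0.273,0.245,-0.04]
    - [0.307,0.276,-0.05]
    - [0.341,0.306,-0.055]
    - [0.341,0.306,-0.055]
    - [0.341,0.306,-0.055]
  yaw: [0.07,0.15,0.22,0.3,0.37,0.44,0.52,0.59,0.66,0.738,0.738,0.738]
  hand: 1

```text
clock: 1.6
eef_pos: [508.3, -218.0, 150.2]
eef_rot: [-3.141, 0.0, 1.047]
wrist_force: [0.1, -0.3, -0.3]
finger_gap: 94.0
finger_force: 0.0
```

```bash
python3 - <<'E'
from h import *
c,s=snap('wrist','w1.png'); print(s['eef_pos'],s['eef_rot'],np.round(c['T_tool_cam'],2).tolist(),[k for k in c])
E
```

```text
[ 508.29384847 -217.97404675  150.20081381] [-3.14093304e+00  1.75354392e-04  1.04738429e+00] [[-0.0, 0.96, 0.28, 82.57], [1.0, 0.0, -0.0, -1.05], [-0.0, 0.28, -0.96, -179.8], [0.0, 0.0, 0.0, 1.0]] ['pixels', 'fx', 'fy', 'cx', 'cy', 'T_tool_cam']
```

View pics/w1.png

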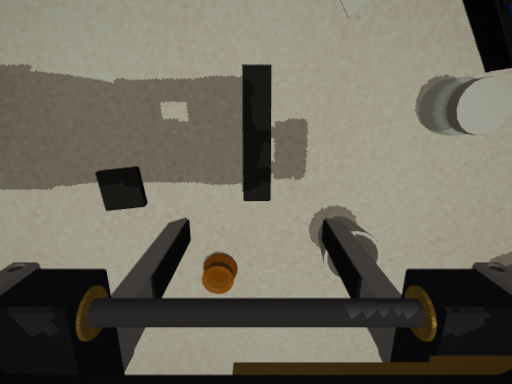

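The wrist view shows the wedge aligned with the tool: tip at (257,65), heel end at row ~200, columns 243–271. The cup at (350,240) and dappen at (219,272) are clear of the descent only if the offsets hold, so I'm checking those.

```bash
python3 - <<'E'
from h import *
c=load('w1.png')
for n,p,z in [('heelL',(243.5,200),27),('heelR',(271,200),27),('tipL',(243.5,65),3),('tipR',(271,65),3),('cuptop',(350,245),60),('cupbase',(334,225),0),('dap',(219,265),15)]:
    print(n,ray(c,*p,z)[:2].round(1))
t=load('top1.png');print(ray(t,354,202,40)[:2],ray(t,337,272,15)[:2])
E
```

```text
heelL [ 485.9 -226.1]
heelR [ 513.6 -242.1]
tipL [560.7 -98.4]
tipR [ 586.8 -113.5]
cuptop [ 566.9 -319.8]
cupbase [ 564.9 -321.7]
dap [ 410.3 -289.9]
[ 562.52309786 -335.42817173] [ 404.84780065 -301.19859385]
```

Emit:
play_rows:
  translation:
    - [0.001,0.001,-0.03]
    - [0.001,0.001,-0.06]
    - [0.001,0.001,-0.09]
    - [0.001,0.001,-0.12]
    - [0.001,0.001,-0.14]
    - [0.001,0.001,-0.146]
    - [0.001,0.001,-0.146]
    - [0.001,0.001,-0.146]
  yaw: [0,0,0,0,0,0,0,0]

```text
clock: 2.65
eef_pos: [510.0, -217.3, 5.5]
eef_rot: [3.14, -0.0, 1.047]
wrist_force: [0.7, 0.1, 0.3]
finger_gap: 94.3
finger_force: 0.0
```

Emit:
play_rows:
  translation:
    - [0,0,0]
    - [0,0,0]
    - [0,0,0]
    - [0,0,0]
    - [0,0,0]
    - [0,0,0]
    - [0,0,0]
    - [0,0,0]
  yaw: [0,0,0,0,0,0,0,0]
  hand: 0
  force: 20

```text
clock: 3.65
eef_pos: [509.7, -216.8, 4.4]
eef_rot: [-3.142, 0.0, 1.048]
wrist_force: [0.0, 0.1, -1.3]
finger_gap: 31.8
finger_force: 20.0
```

Emit:
play_rows:
  translation:
    - [0,0,0.04]
    - [0,0,0.09]
    - [0.003,0.03,0.146]
    - [0.008,0.065,0.146]
    - [0.014,0.105,0.146]
    - [0.019,0.145,0.146]
    - [0.024,0.185,0.146]
    - [0.029,0.225,0.146]
    - [0.034,0.26,0.146]
    - [0.036,0.281,0.146]
    - [0.036,0.281,0.146]
    - [0.036,0.281,0.146]
  yaw: [0,0,0.09,0.2,0.31,0.42,0.53,0.64,0.72,0.765,0.765,0.765]

```text
clock: 5.15
eef_pos: [545.6, 63.6, 150.4]
eef_rot: [-3.141, 0.0, 1.812]
wrist_force: [-0.5, 0.9, -0.8]
finger_gap: 31.9
finger_force: 20.0
```

```bash
python3 - <<'E'
from h import *
c,s=snap('wrist','w2.png'); print(s['eef_pos'],s['eef_rot'],s['wrist_force'],s['finger_gap'])
E
```

```text
[545.58156166  63.61863599 150.35181042] [-3.14136309e+00  9.58649715e-05  1.81174998e+00] [-0.50994574  0.87222724 -0.79599075] 31.89772565669221
```

View pics/w2.png

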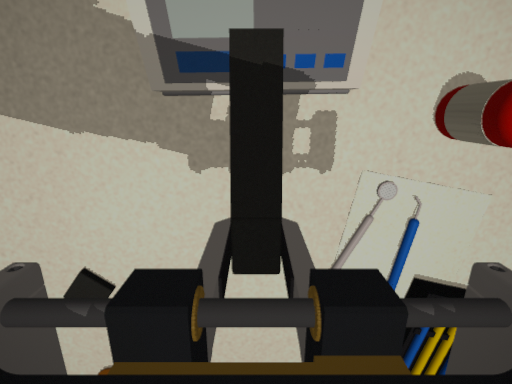

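The wrist view shows the scaler's front edge across (160,94)–(352,91), near parallel to the image rows, with the held wedge at columns 230–283. I'll enlarge the edge for its corners.

```bash
python3 - <<'E'
from h import *
a=cv2.imread('pics/w2.png')
f=lambda x:cv2.resize(a[70:110,x:x+50],(400,320),interpolation=cv2.INTER_CUBIC)
cv2.imwrite('pics/c2.png',np.clip(np.hstack([f(140),f(320)])*1.6,0,255).astype(np.uint8))
E
```

```text
(no output)
```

View pics/c2.png

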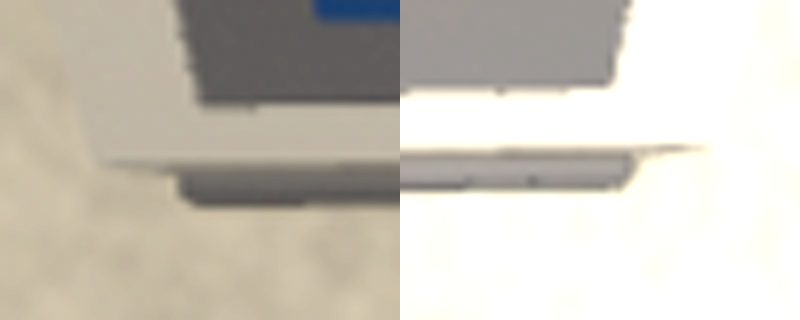

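```bash
python3 - <<'E'
from h import *
c=load('w2.png')
for L,z in [([(152.5,90.3),(358.1,88.4)],42),([(162.6,95.6),(348,93.5)],12),([(162.6,95.6),(348,93.5)],16)]:
    p=[ray(c,*q,z)[:2] for q in L]; d=p[1]-p[0]
    print(z,np.round(p,1).tolist(),np.linalg.norm(d),'mid',(p[0]+p[1])/2,'yaw in',np.arctan2(d[1],d[0])+np.pi/2)
for q,z in [((230,30),125),((283,29),125),((233,273),149),((281,273),149)]: print(ray(c,*q,z).round(1))
E
```

```text
42 [[422.0, 137.9], [619.1, 188.0]] 203.40867048010344 mid [520.53874099 162.92926003] yaw in 1.8198535085759289
12 [[422.7, 134.4], [619.9, 184.9]] 203.54375631294087 mid [521.29429044 159.65109571] yaw in 1.8218610142912828
16 [[424.0, 134.5], [618.7, 184.4]] 200.98465281085288 mid [521.34717145 159.45783054] yaw in 1.8218610142912826
[496.8 189.7 125. ]
[530.9 198.7 125. ]
[537.1  25.2 149. ]
[572.3  33.8 149. ]
```

Emit:
play_rows:
  translation:
    - [0.006,-0.027,0]
    - [0.0134,-0.0534,0]
    - [0.0134,-0.0534,-0.04]
    - [0.0134,-0.0534,-0.08]
    - [0.0134,-0.0534,-0.12]
    - [0.0134,-0.0534,-0.138]
    - [0.0134,-0.0534,-0.146]
    - [0.0134,-0.0534,-0.146]
    - [0.0134,-0.0534,-0.146]
  yaw: [0.003,0.006,0.006,0.006,0.006,0.006,0.006,0.006,0.006]

```text
clock: 6.32
eef_pos: [559.8, 10.7, 5.5]
eef_rot: [3.14, 0.001, 1.819]
wrist_force: [0.8, 0.3, -0.8]
finger_gap: 31.7
finger_force: 20.0
```

Emit:
play_rows:
  translation:
    - [-0.0025,0.01,0]
    - [-0.005,0.02,0]
    - [-0.0075,0.03,0]
    - [-0.0102,0.0407,0]
    - [-0.0102,0.0407,0]
    - [-0.0102,0.0407,0]
  yaw: [0,0,0,0,0,0]

```text
clock: 7.08
eef_pos: [548.9, 51.4, 4.5]
eef_rot: [3.142, 0.0, 1.819]
wrist_force: [0.2, -0.1, -0.6]
finger_gap: 31.8
finger_force: 20.0
```

Emit:
play_rows:
  translation:
    - [-0.0006,0.0024,0]
    - [-0.0012,0.0049,0]
    - [-0.0012,0.0049,0]
    - [-0.0012,0.0049,0]
  yaw: [0,0,0,0]

```text
clock: 7.58
eef_pos: [547.7, 56.4, 4.4]
eef_rot: [-3.142, -0.0, 1.819]
wrist_force: [0.4, 0.3, 0.4]
finger_gap: 31.8
finger_force: 20.0
```

Emit:
play_rows:
  translation:
    - [-0.0006,0.0024,0]
    - [-0.0012,0.0049,0]
    - [-0.0012,0.0049,0]
    - [-0.0012,0.0049,0]
  yaw: [0,0,0,0]

```text
clock: 8.07
eef_pos: [546.5, 61.3, 4.4]
eef_rot: [-3.142, -0.0, 1.819]
wrist_force: [0.4, -0.7, -1.0]
finger_gap: 31.5
finger_force: 20.0
```

```bash
python3 - <<'E'
from h import *
c,s=snap('side','s2.png')
a=cv2.imread('pics/s2.png')[100:190,160:280]
cv2.imwrite('pics/c3.png',np.clip(cv2.resize(a,(800,600),interpolation=cv2.INTER_CUBIC)*1.6,0,255).astype(np.uint8));print(s['wrist_force'])
E
```

```text
[ 0.40289263 -0.65980279 -1.01748707]
```

View pics/c3.png

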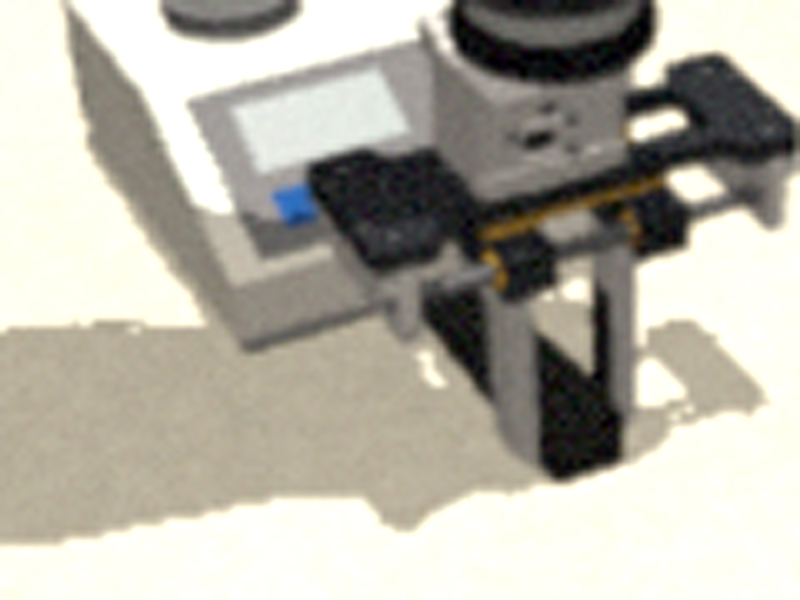

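The side crop shows the wedge held flat, its heel at (575,460 in the crop), with the thin end under the middle of the edge and the gripper clear of the unit. I'll continue in 5 mm steps.

Emit:
play_rows:
  translation:
    - [-0.0006,0.0024,0]
    - [-0.0012,0.0049,0]
    - [-0.0012,0.0049,0]
    - [-0.0012,0.0049,0]
  yaw: [0,0,0,0]

```text
clock: 8.62
eef_pos: [545.3, 66.2, 4.4]
eef_rot: [-3.142, 0.0, 1.819]
wrist_force: [-0.4, 0.8, -1.0]
finger_gap: 32.0
finger_force: 20.0
```

Emit:
play_rows:
  translation:
    - [-0.0005,0.0019,0]
    - [-0.001,0.0039,0]
    - [-0.001,0.0039,0]
    - [-0.001,0.0039,0]
  yaw: [0,0,0,0]

```text
clock: 9.12
eef_pos: [544.3, 70.1, 4.5]
eef_rot: [3.142, 0.0, 1.819]
wrist_force: [0.1, 0.3, -0.0]
finger_gap: 31.7
finger_force: 20.0
```

Emit:
play_rows:
  translation:
    - [-0.0006,0.0024,0]
    - [-0.0012,0.0049,0]
    - [-0.0012,0.0049,0]
    - [-0.0012,0.0049,0]
  yaw: [0,0,0,0]

```text
clock: 9.62
eef_pos: [543.1, 75.0, 4.5]
eef_rot: [3.142, -0.0, 1.819]
wrist_force: [0.2, -0.5, 0.2]
finger_gap: 32.0
finger_force: 20.0
```

Emit:
play_rows:
  translation:
    - [-0.0006,0.0024,0]
    - [-0.0012,0.0049,0]
    - [-0.0012,0.0049,0]
    - [-0.0012,0.0049,0]
  yaw: [0,0,0,0]

```text
clock: 10.12
eef_pos: [541.9, 79.9, 4.5]
eef_rot: [3.142, 0.0, 1.819]
wrist_force: [-0.7, 0.1, -1.3]
finger_gap: 31.6
finger_force: 20.0
```

Emit:
play_rows:
  translation:
    - [-0.0006,0.0024,0]
    - [-0.0012,0.0049,0]
    - [-0.0012,0.0049,0]
    - [-0.0012,0.0049,0]
  yaw: [0,0,0,0]

```text
clock: 10.62
eef_pos: [540.7, 84.8, 4.5]
eef_rot: [-3.142, 0.0, 1.819]
wrist_force: [-0.3, 0.0, -1.1]
finger_gap: 31.8
finger_force: 20.0
```

Emit:
play_rows:
  translation:
    - [-0.0006,0.0024,0]
    - [-0.0012,0.0049,0]
    - [-0.0012,0.0049,0]
    - [-0.0012,0.0049,0]
  yaw: [0,0,0,0]

```text
clock: 11.12
eef_pos: [539.4, 89.7, 4.4]
eef_rot: [-3.142, -0.0, 1.819]
wrist_force: [0.3, -0.1, -0.2]
finger_gap: 32.0
finger_force: 20.0
```

Emit:
play_rows:
  translation:
    - [-0.0006,0.0024,0]
    - [-0.0012,0.0049,0]
    - [-0.0012,0.0049,0]
    - [-0.0012,0.0049,0]
  yaw: [0,0,0,0]

```text
clock: 11.62
eef_pos: [538.3, 94.6, 4.4]
eef_rot: [-3.142, 0.0, 1.819]
wrist_force: [0.1, -0.7, -2.3]
finger_gap: 31.7
finger_force: 20.0
```

Emit:
play_rows:
  translation:
    - [-0.0005,0.0019,0]
    - [-0.0005,0.0019,0]
    - [-0.0005,0.0019,0]
    - [-0.0005,0.0019,0]
  yaw: [0,0,0,0]

```text
clock: 12.12
eef_pos: [537.8, 96.5, 4.4]
eef_rot: [3.142, 0.0, 1.819]
wrist_force: [0.3, 0.4, -0.7]
finger_gap: 32.0
finger_force: 20.0
```

Noise; not in contact yet.

Emit:
play_rows:
  translation:
    - [-0.0005,0.0019,0]
    - [-0.001,0.0039,0]
    - [-0.001,0.0039,0]
    - [-0.001,0.0039,0]
  yaw: [0,0,0,0]

```text
clock: 12.62
eef_pos: [536.6, 100.5, 4.3]
eef_rot: [-3.141, -0.0, 1.819]
wrist_force: [0.3, 0.3, -4.7]
finger_gap: 31.3
finger_force: 20.0
```

Emit:
play_rows:
  translation:
    - [0,0,0]
    - [0,0,0]
    - [0,0,0]
    - [0,0,0]
  yaw: [0,0,0,0]
  hand: 0.65

```text
clock: 13.12
eef_pos: [536.9, 100.4, 4.5]
eef_rot: [3.141, -0.0, 1.819]
wrist_force: [0.6, -0.9, 0.4]
finger_gap: 61.1
finger_force: 0.0
```

Emit:
play_rows:
  translation:
    - [0,0,0.02]
    - [0,0,0.05]
    - [0.005,-0.02,0.05]
    - [0.011,-0.0437,0.05]
    - [0.011,-0.0437,0.05]
    - [0.011,-0.0437,0.05]
  yaw: [0,0,0,0,0,0]

```text
clock: 13.88
eef_pos: [547.4, 56.6, 53.7]
eef_rot: [-3.141, -0.0, 1.818]
wrist_force: [-0.7, 1.2, -0.1]
finger_gap: 60.9
finger_force: 0.0
```

Emit:
play_rows:
  translation:
    - [0,0,0]
    - [0,0,0]
    - [0,0,0]
    - [0,0,0]
    - [0,0,-0.02]
    - [0,0,-0.045]
    - [0,0,-0.047]
    - [0,0,-0.047]
  yaw: [0,0,0,0,0,0,0,0]
  hand: 0
  force: 10

```text
clock: 14.88
eef_pos: [548.1, 56.7, 8.1]
eef_rot: [3.141, 0.0, 1.819]
wrist_force: [0.3, -0.7, 0.2]
finger_gap: 0.4
finger_force: 0.0
```

```bash
python3 - <<'E'
from h import *
c,s=snap('side','s3.png')
a=cv2.imread('pics/s3.png')[100:190,160:280]
cv2.imwrite('pics/c4.png',np.clip(cv2.resize(a,(800,600),interpolation=cv2.INTER_CUBIC)*1.6,0,255).astype(np.uint8));print(s['wrist_force'],s['eef_pos'],s['finger_gap'])
E
```

```text
[ 0.25799595 -0.70162586  0.21287479] [548.09487234  56.74440363   8.09736385] 0.37751891892588535
```

View pics/c4.png

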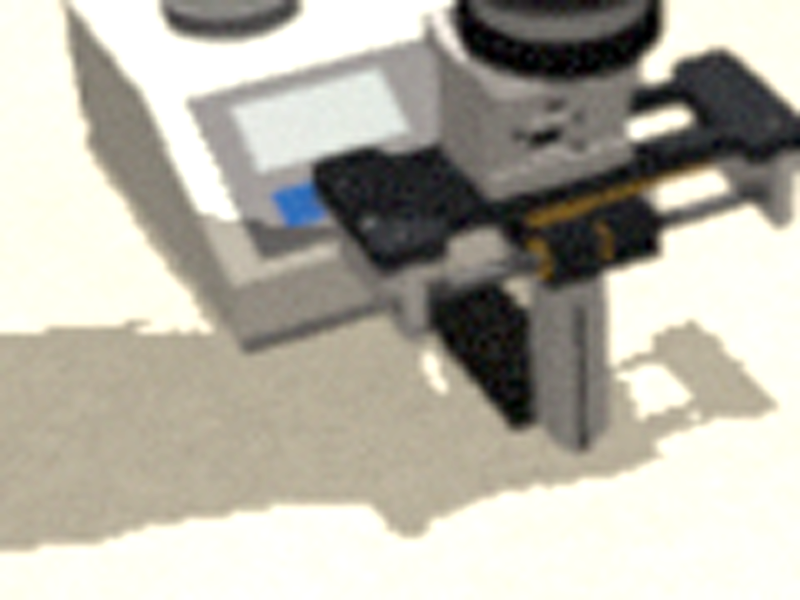

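The side crop shows the closed fingers standing just behind the flat wedge's heel, in line with it. Now I'll push.

Emit:
play_rows:
  translation:
    - [-0.0012,0.0049,0]
    - [-0.0024,0.0097,0]
    - [-0.0037,0.0146,0]
    - [-0.0037,0.0146,0]
    - [-0.0037,0.0146,0]
  yaw: [0,0,0,0,0]

```text
clock: 15.55
eef_pos: [544.0, 71.5, 7.4]
eef_rot: [-3.141, -0.0, 1.819]
wrist_force: [0.5, -0.1, -0.4]
finger_gap: 0.6
finger_force: 0.0
```

Emit:
play_rows:
  translation:
    - [-0.0005,0.0019,0]
    - [-0.0005,0.0019,0]
    - [-0.0005,0.0019,0]
  yaw: [0,0,0]

```text
clock: 15.92
eef_pos: [543.8, 72.3, 7.5]
eef_rot: [3.141, 0.001, 1.819]
wrist_force: [1.7, -8.0, -0.2]
finger_gap: 0.7
finger_force: 4.0
```

Emit:
play_rows:
  translation:
    - [-0.0005,0.0019,0]
    - [-0.0005,0.0019,0]
    - [-0.0005,0.0019,0]
  yaw: [0,0,0]

```text
clock: 16.3
eef_pos: [543.5, 73.6, 7.5]
eef_rot: [3.141, 0.002, 1.819]
wrist_force: [2.9, -12.8, -1.4]
finger_gap: 0.4
finger_force: 6.6
```

Push is about 13 N, which is tight. Backing straight off.

Emit:
play_rows:
  translation:
    - [0.0005,-0.0019,0]
    - [0.0024,-0.0097,0]
    - [0.0073,-0.0291,0]
    - [0.0146,-0.0582,0.01]
    - [0.0146,-0.0582,0.06]
    - [0.0146,-0.0582,0.12]
    - [0.02,-0.11,0.17]
    - [0.02,-0.16,0.2]
    - [0.02,-0.16,0.2]
    - [0.02,-0.16,0.2]
  yaw: [0,0,0,0,0,0,0,0,0,0]

```text
clock: 17.55
eef_pos: [562.8, -85.5, 206.8]
eef_rot: [-3.141, -0.0, 1.818]
wrist_force: [-0.2, 0.6, 0.5]
finger_gap: 0.7
finger_force: 0.0
```

```bash
python3 - <<'E'
from h import *
c,s=snap('side','s4.png');t,s=snap('top','t4.png')
a=cv2.imread('pics/s4.png')[100:190,160:280];b=cv2.imread('pics/t4.png')[165:285,20:180]
r=lambda i:cv2.resize(i,(400,300),interpolation=cv2.INTER_CUBIC)
cv2.imwrite('pics/c5.png',np.clip(np.hstack([r(a),r(b)])*1.6,0,255).astype(np.uint8));print(s['wrist_force'],s['eef_pos'])
E
```

```text
[-0.26204881  0.84007678  0.63085617] [562.67419262 -84.67306456 206.36792072]
```

View pics/c5.png

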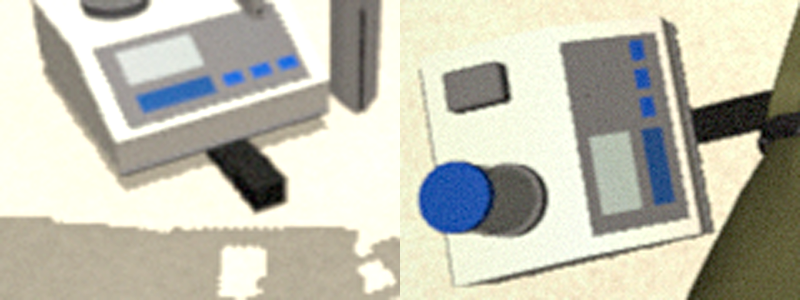

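The picture shows the wedge jammed square under the middle of the edge, lying flat, with nothing touching it.

```bash
python3 -c "
from cell import manip; print(manip.sign_off())"
```

```text
the job is handed in; nothing more can be done
None
```

The wedge is jammed flat and square under the middle of the scaler's front edge, pushed from behind its heel to about 13 N, and the arm is well clear; the job was handed in at about 17.6 s, and the hand-in returned no verdict.

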